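# Feed a slide box down the scanner's lane

### The job

Push the small white slide box, which lies askew on the grey feed plate of the slide scanner, into the lane between the two steel guide rails and on down the lane until its leading end is fully up against the steel end stop, with its long sides along the lane. Nothing may touch either guide rail, neither the box nor the robot, because a touch trips the scanner; only push the box with the fingers, never lift or tip it, and leave the other things on the plate and bench where they are. Finish clear of everything.

Things in the scene. Friction and masses are not known exactly. Their poses are not given: they have to be found in the camera images.
- scanner: Fixed slide scanner with its flat grey feed plate. Origin: bench height, under the lane's centre line. x: along the lane in the pushing direction (towards the robot's right), y: across it, z: up. Plate: x -240 to 215 mm, y -120 to 120 mm, top at z = 6 mm. White housing, 200 mm high, 300 mm wide, from x = 290 mm on.
- lane_mouth (a point): Lane mouth: point on the plate's top, on the lane's centre line, where the rails begin; x = -20 mm in the scanner's frame. The open plate before it is where the box starts. Same axes as the scanner.
- lane_end (a point): Lane end: point on the plate's top, on the centre line, at the face of the end stop, x = 200 mm in the scanner's frame. The stop is a steel bar across the lane, 74 mm wide, 12 mm high above the plate. With the box against it, the box's origin is 42 mm before this point.
- rail_a: Steel guide rail on the +y side of the lane: a bar 220 mm long, 8 mm thick, 12 mm high, on the plate, fixed. Origin: centre of its underside, at x = 90, y = 47, z = 6 mm in the scanner's frame; it runs from x = -20 to 200 mm, inner face at y = 43 mm. Same axes as the scanner.
- rail_b: The other guide rail, the same bar on the -y side: origin at x = 90, y = -47, z = 6 mm in the scanner's frame, inner face at y = -43 mm. The lane between the rails is 86 mm wide.
- slide_box: The loose closed box to be pushed: white plastic, dark seam, paper label on top, 84 mm long (x), 64 mm wide (y), 34 mm high, 0.15 to 0.3 kg. Origin: centre of its underside; z up. It starts flat on the plate before the lane mouth, x axis within 15 degrees of the lane's, up to 35 mm off the centre line. It slides with ordinary friction and stops when not pushed.
- dropper_bottle: Small amber dropper bottle, 26 mm across, 62 mm high, standing on the plate outside rail_a beside the lane. Origin: centre of its underside. Leave alone.
- coverslip_box: Small clear coverslip box, 42 x 30 x 22 mm, lying on the plate outside rail_b beside the lane. Origin: centre of its underside. Leave alone.
- amber_bottle: Amber reagent bottle, 60 mm across, 115 mm high, on the bench to the robot's left. Origin: centre of its underside. Leave alone.
- staining_jar: Open square glass staining jar, 60 x 60 x 75 mm, on the bench to the left, farther away. Origin: centre of its underside. Leave alone.
- archive_box: Larger grey slide box, 140 x 90 x 34 mm, on the bench to the left, nearer the robot. Origin: centre of its underside. Leave alone.
- forceps: Steel forceps 120 mm long, 10 mm high, lying on the far side of the bench. Origin: centre of the underside. Leave alone.
Things that resemble listed ones, but are neither listed nor needed, are in the scene too. There is more than one size of the slide_box; the one meant has the size given above.

How it is judged:
By the outcome, as a careful person would: the job done as asked, in the order asked, and still so for the second after the job is handed in, with the robot touching nothing.
It also fails if it takes over 64 s, if anything falls off the work surface, if the arm or the gripper's body presses on something with over 40 N, if the wrist force passes 120 N, or if a joint passes its speed limit or range.

### The arm

A 6-joint arm with a two-finger parallel gripper is mounted at the origin on the work surface. World frame = base frame: x ahead of the robot, y to its left, z up, the work surface at z = 0. Lengths are in m, angles in rad, forces in N, time in s.
With the tool pointing down it reaches from about 0.375 to 0.9 m from the base axis. Payload 3.1 kg.
Tool frame: the origin (TCP) lies midway between the tips of the shut fingers; the grasp point (between the pads) lies robot.tcp_to_grasp behind it (robot.tcp_to_grasp is the distance from the TCP to the grasp point, in m); z points along the fingers, y is the direction in which the jaws open and shut (so a half turn about z gives the same grasp; the last joint's range is limited). The gripper opens to 87 mm and grips with 3 to 60 N. Pads are 19 mm wide; open, the fingers measure 117 mm over their backs; the gripper's body (75 mm by 190 mm) begins 51 mm behind the grasp point.
Start: joints at [1.121, 0.527, 1.433, -0, 1.181, -0.178], TCP at [0.168, 0.602, 0.223] pointing down, gripper open.
Joint ranges: [-3.08, 3.08], [-0.75, 2.2], [0.22, 2.44], [-1.43, 4.57], [0, 2.65], [-2.85, 2.85]. Speed limits (rad/s): [2.79, 2.79, 3.14, 3.14, 3.14, 3.14].

### API

Orientations are given as a unit quaternion [x, y, z, w].
In Python, from rig import robot, cams, nets gives the robot as it stands. The module is installed in compiled form; this text tells all that it offers.
- The arm moves only by the tool play_rows, never from a script. Its argument "commands" is a list of rows, each an object of numbers: "x", "y", "z": the shift along the tool's x, y, z in mm; "spin": the turn about the tool's z in rad. In form: [{"x": .., "y": .., "z": .., "spin": ..}, ...]. A call has 1 to 8 rows; each row shifts and turns the pose as measured when the row begins, along the tool's axes as they then stand; what a row does not reach is not made up. A row lasts 1/10 s, in which the tool goes at most 50 mm and 8.59 degrees, less where a joint would pass 70% of its speed; a pose out of reach is approached as far as the arm can. A call is refused whole if a number of a shift passes 50 or a number of a turn 0.15, either way. A call with a gripper value outside its range is refused whole. "grip" is the opening, from 0 (shut) to 1 (fully open), set as the call begins (left out, the last holds). The fingers move at their own pace and stop on an object; "newtons" is the grip in N (left out, the last holds). Time passes only in rows, so rows that do not move let the fingers close. It gives the time, the measured TCP pose, the force and the opening at its end, in the units of the state.
- robot.get_obs(): the state, without advancing time (a new reading comes with each control period).
- cams.camera(name): name is "scene" or "top" or "wrist"; returns a dict with "img" (480x640x3 uint8, red, green, blue), "fx", "fy", "cx", "cy" (pixels), "world_to_cam" (4x4, takes a point from world to camera coordinates); the wrist camera has in their place "mount" (4x4, takes a point from camera to tool coordinates, whose origin is the TCP and whose axes are the flange's). Camera axes: x right, y up, looking along -z (the intrinsics and any distortion apply to the point x, -y, -z); pixel columns grow to the right and rows downward; lengths in m; the calibration is good to about 2 mm. A picture is of the moment at which its call begins: read the wrist's pose just before it. There is no depth.
- robot.hand_in(): hands the job in, once; it reports no verdict.
Trained networks look in a picture, given as the dict that the camera call returned (one of the last four; its "shot" number tells which), for a name from the list of things; names that differ only in an ending like _2 or _b are one class to them, and where a whole thing is asked for, a point or a joint stands for the part that bears it (a point fixed in the world has none). Each returns a list of dicts, best first, with "conf" (0 to 1); they miss things now and then, are a little off and sometimes report something else, mostly with a low value. They report only what shows in the picture. A call takes as long as a camera call. They do not tell look-alikes from the thing itself.
- nets.outline_of(picture, name): "region" (480x640 bool, what is visible of it) and "pixel" ([column, row] in pixels, amid what is visible of it).
The state is a dict: "time": time; "q": joint angles; "joint_velocities": joint speeds; "joint_torque": joint torques, N m; "position": TCP position; "tool_rot": TCP orientation; "ft_force": force on the tool from outside, world axes, zero at the start; "moment": the same for the moment, N m; "grip_width": finger opening in m.
Only numpy, scipy, OpenCV 4.12 (cv2) and the standard library are available. Lean on these libraries where they do the work, as an engineer would, in place of code of your own. Each camera call takes 0.05 s, during which the arm holds its last target.

## Working session

There is one attempt and no reset: what is moved stays moved. The work goes in short steps, Python scripts to look and compute and a tool call to move; the robot and the scene stay as the last step left them, time stands still between calls to the robot, and variables do not carry over. Pictures are saved under pics/ and viewed, and the job is handed in when it is done.

Besides the shell and the picture viewer there is one more tool, called after ">>>" as name(argument=value, ...), one argument or row to a line, values as JSON. play_rows: Moves the arm, as the interface text tells. Its arguments: {"type":"object","properties":{"commands":{"type":"array"},"grip":{"type":"number"},"newtons":{"type":"number"}},"required":["commands"]}

```bash
mkdir -p pics; ls
python3 - <<'E'
from rig import robot,cams,nets
import cv2,numpy as np
o=robot.get_obs();print(o); print(robot.tcp_to_grasp)
for n in("scene","top"):
    c=cams.camera(n);cv2.imwrite(f"pics/{n}0.png",c["img"][:,:,::-1])
    print(n,{k:v for k,v in c.items() if k!="img"})
    for t in("slide_box","rail_a"):
        for d in nets.outline_of(c,t):print(t,d["conf"],d["pixel"],d["region"].sum())
E
```

```text
pics
{'time': 0.0, 'q': array([ 1.12049024e+00,  5.28439257e-01,  1.43389992e+00, -2.53154436e-05,
        1.18143720e+00, -1.78487266e-01]), 'joint_velocities': array([-4.29783824e-04,  6.45106166e-04, -6.90599465e-04, -2.35198238e-03,
        4.91274337e-05, -8.36520027e-04]), 'joint_torque': array([ 9.95518967e-04, -4.40037167e+01, -1.76589149e+01,  6.33549783e-02,
        5.83472766e-02, -1.29342466e-04]), 'position': array([0.16744405, 0.60137942, 0.22158896]), 'tool_rot': array([ 1.35486535e-01,  9.90778586e-01, -1.04196313e-03, -3.26519464e-04]), 'ft_force': array([-0.34797045, -0.35429025,  0.2620186 ]), 'moment': array([-0.00311059,  0.05944201, -0.04396427]), 'grip_width': 0.08748915221091866}
0.0187
scene {'fx': 480.04311095704156, 'fy': 480.04311095704156, 'cx': 315.85904447065775, 'cy': 245.3190407374118, 'world_to_cam': array([[ 0.07935627,  0.99683276, -0.00519963, -0.14618638],
       [-0.72980068,  0.06164982,  0.68087464,  0.41336238],
       [ 0.6790387 , -0.05023698,  0.73238152, -1.47110462],
       [ 0.        ,  0.        ,  0.        ,  1.        ]]), 'shot': 1}
slide_box 0.93 [103.3, 324.2] 3775
slide_box 0.62 [311.6, 234.6] 1157
rail_a 0.86 [229.5, 207.5] 493
rail_a 0.7 [230.8, 237.7] 381
top {'fx': 586.9709591082942, 'fy': 586.9709591082942, 'cx': 303.7260339813656, 'cy': 238.92209568182568, 'world_to_cam': array([[-0.01651642, -0.99986138,  0.00210653,  0.1021897 ],
       [ 0.97868248, -0.01573515,  0.20477552, -0.59544168],
       [-0.20471399,  0.00544379,  0.9788067 , -1.1898348 ],
       [ 0.        ,  0.        ,  0.        ,  1.        ]]), 'shot': 2}
slide_box 0.72 [305.2, 259.2] 1184
slide_box 0.7 [487.3, 167.2] 2598
rail_a 0.73 [379.9, 308.1] 476
rail_a 0.66 [395.9, 264.8] 377
rail_a 0.55 [484.9, 293.6] 48923
```

View pics/scene0.png

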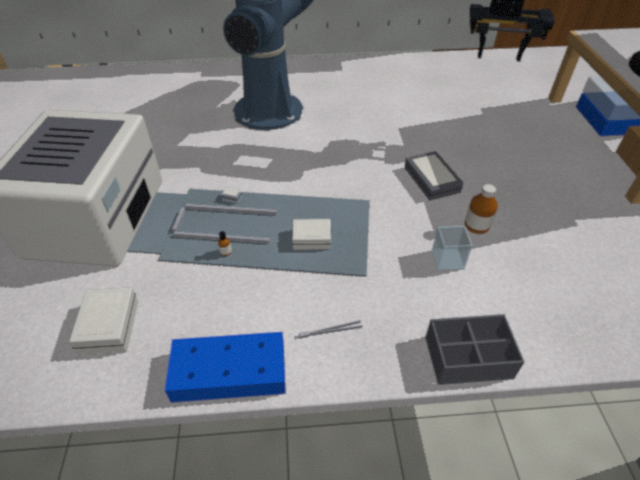

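View pics/top0.png

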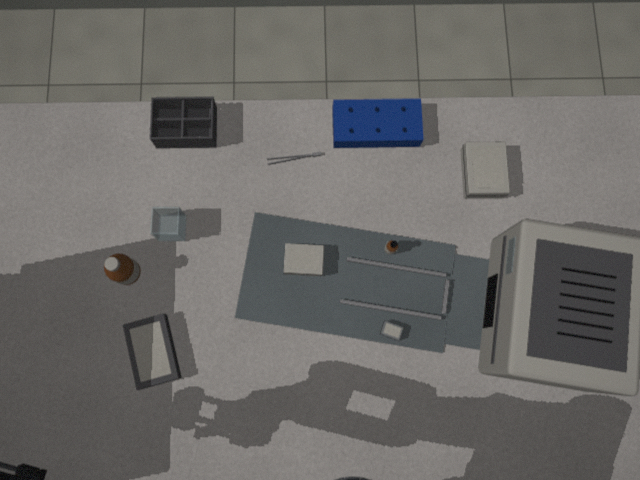

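The scene shows the white box at about (312,234) and the rails at (230,208) and (230,238). In the top view the box is at (304,259) and the rails run right from about (345,260) and (342,300), with the stop at (446,295). The other white box, at (487,167) in the top view, is the bigger look-alike on the bench. I'll fit the poses from these next.

```bash
cat > h.py <<'E'
import numpy as np,cv2
def ray(c,px,W2C=None):
    M=c["world_to_cam"] if W2C is None else W2C
    u,v=px; d=np.array([(u-c["cx"])/c["fx"],-(v-c["cy"])/c["fy"],-1])
    R=M[:3,:3];t=M[:3,3]
    return -R.T@t, R.T@d
def onz(c,px,z,W2C=None):
    o,d=ray(c,px,W2C); return o+d*(z-o[2])/d[2]
def proj(c,P,W2C=None):
    M=c["world_to_cam"] if W2C is None else W2C
    P=np.atleast_2d(P);q=P@M[:3,:3].T+M[:3,3]
    return np.c_[c["cx"]+c["fx"]*q[:,0]/-q[:,2],c["cy"]-c["fy"]*q[:,1]/-q[:,2]]
def wristM(c,o):
    from scipy.spatial.transform import Rotation as R
    T=np.eye(4);T[:3,:3]=R.from_quat(o["tool_rot"]).as_matrix();T[:3,3]=o["position"]
    return np.linalg.inv(T@c["mount"])
def frame(x,y,a,P):
    P=np.atleast_2d(np.array(P,float));c,s=np.cos(a),np.sin(a)
    return np.c_[x+c*P[:,0]-s*P[:,1],y+s*P[:,0]+c*P[:,1],P[:,2]]
E
python3 - <<'E'
from rig import robot,cams,nets
from h import *
c=cams.camera("top")
# approx plate corners
for p in [(256,212),(236,318),(444,352),(457,245)]: print(onz(c,p,.006))
for t in("slide_box","rail_a"):
    for d in nets.outline_of(c,t):
        r=d["region"].astype(np.uint8)
        pts=np.argwhere(r)[:,::-1].astype(np.float32)
        b=cv2.boxPoints(cv2.minAreaRect(pts))
        z=.04 if t=="slide_box" else .018
        w=np.array([onz(c,q,z)[:2] for q in b]);
        print(t,d["conf"],d["pixel"],w.round(4).tolist(),w.mean(0),np.linalg.norm(w[1]-w[0]),np.linalg.norm(w[2]-w[1]))
im=c["img"][190:370,220:480,::-1]
cv2.imwrite("pics/topz.png",cv2.resize(im,None,fx=3,fy=3,interpolation=cv2.INTER_CUBIC))
o=robot.get_obs();w=cams.camera("wrist");cv2.imwrite("pics/w0.png",w["img"][:,:,::-1]);print(w["mount"],w["fx"],o["time"])
E
```

```text
[0.67223282 0.19849528 0.006     ]
[0.43595926 0.24178921 0.006     ]
[ 0.35624209 -0.20434642  0.006     ]
[ 0.58934194 -0.24858782  0.006     ]
slide_box 0.89 [305.3, 261.5] [[0.5263, 0.1398], [0.5963, 0.1357], [0.5906, 0.0499], [0.5207, 0.0549]] [0.55847861 0.09506983] 0.0700893967704166 0.08601314167667637
slide_box 0.74 [307.7, 152.6] [[0.7943, 0.1205], [0.8014, 0.055], [0.793, 0.0543], [0.786, 0.1196]] [0.79370089 0.08734772] 0.06581786640498989 0.008393735093963992
slide_box 0.69 [486.0, 168.0] [[0.8179, -0.2631], [0.8201, -0.3695], [0.6914, -0.3624], [0.6893, -0.2581]] [ 0.75469071 -0.31326216] 0.10642938382125217 0.1289022035198075
rail_a 0.79 [388.3, 305.4] [[0.4652, 0.017], [0.4735, 0.0154], [0.4342, -0.1987], [0.4259, -0.1968]] [ 0.44969406 -0.09075905] 0.008541393684844075 0.21768866496636283
rail_a 0.56 [396.0, 266.6] [[0.5558, 0.0014], [0.568, -0.001], [0.5279, -0.2161], [0.5158, -0.2133]] [ 0.54189311 -0.10724466] 0.012465494762897376 0.21887187399022442
rail_a 0.32 [154.7, 353.4] [[0.4298, 0.4874], [0.4507, 0.3908], [0.3104, 0.3538], [0.2905, 0.4483]] [0.37035561 0.42009642] 0.09880362099003516 0.14511682509133825
[[ 1.99924369e-04  9.58079155e-01  2.86503564e-01  7.95275670e-02]
 [ 9.99999637e-01  4.55864406e-05 -8.50250210e-04  2.86805312e-04]
 [-8.27667681e-04  2.86503630e-01 -9.58078799e-01 -1.63072730e-01]
 [ 0.00000000e+00  0.00000000e+00  0.00000000e+00  1.00000000e+00]] 334.6253295320122 0.45
```

View pics/topz.png

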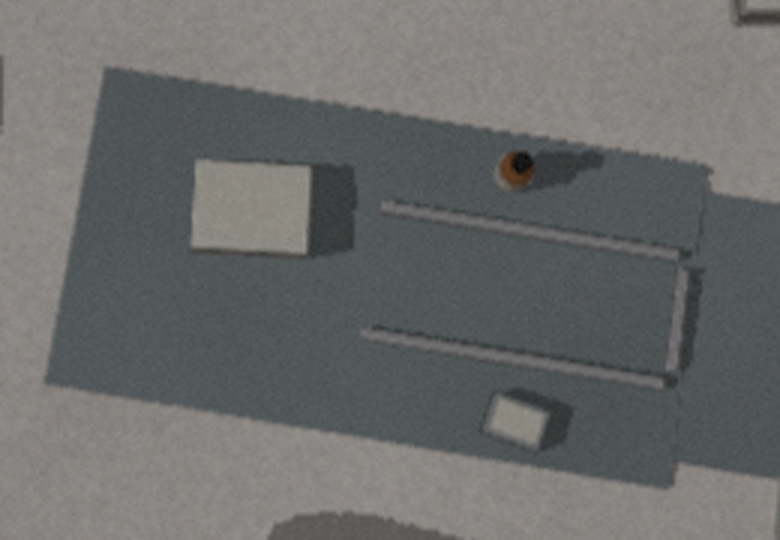

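>>> play_rows(
  commands=[
    {"x": 0,"y": 0,"z": 0,"spin": -0.09},
    {"x": -35,"y": -27,"z": 0,"spin": 0},
    {"x": -35,"y": -27,"z": 0,"spin": 0},
    {"x": -35,"y": -27,"z": 0,"spin": 0},
    {"x": -35,"y": -27,"z": 0,"spin": 0},
    {"x": -35,"y": -27,"z": 0,"spin": 0},
    {"x": -35,"y": -27,"z": 0,"spin": 0},
    {"x": -35,"y": -27,"z": 0,"spin": 0},
  ],
  grip=0.5,
)

```text
time: 1.3
position: [0.3797, 0.3716, 0.2229]
tool_rot: [0.083, 0.997, 0.003, 0.001]
ft_force: [0.7, 0.8, -0.5]
grip_width: 0.044
```

>>> play_rows(
  commands=[
    {"x": -35,"y": -27,"z": 0,"spin": 0},
    {"x": -35,"y": -27,"z": 0,"spin": 0},
    {"x": -35,"y": -27,"z": 0,"spin": 0},
    {"x": -35,"y": -27,"z": 0,"spin": 0},
    {"x": -35,"y": -27,"z": 0,"spin": 0},
    {"x": -35,"y": -27,"z": 0,"spin": 0},
    {"x": -35,"y": -27,"z": 0,"spin": 0},
    {"x": 0,"y": 0,"z": 0,"spin": 0},
  ],
)

```text
time: 2.1
position: [0.6033, 0.1294, 0.2244]
tool_rot: [0.086, 0.996, 0.004, 0.006]
ft_force: [-1.0, 0.1, 0.1]
grip_width: 0.0435
```

Run:
```python
from rig import robot,cams,nets
from h import *
o=robot.get_obs();print(o["position"],o["tool_rot"],o["grip_width"],o["q"],o["joint_velocities"].max())
c=cams.camera("wrist");cv2.imwrite("pics/w1.png",c["img"][:,:,::-1])
```

```text
[0.60325925 0.12937529 0.22435458] [0.08597021 0.99627187 0.00405545 0.00591946] 0.04353869955228041 [ 0.02698089  0.50896906  1.46263701  0.00734208  1.1573178  -1.37456553] 0.06067492211817778
```

View pics/w1.png

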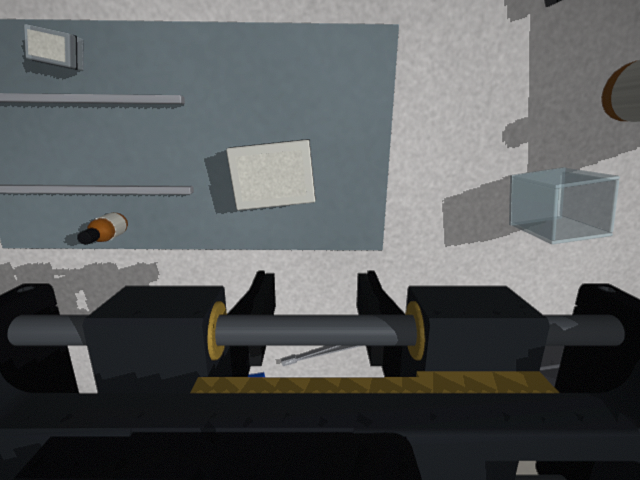

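The wrist view shows the box centred at (270,173), its long side tilted about 5–7° to the rails at rows 98 and 190. The rails begin at column ≈185, and the plate's left edge runs (398,24)–(383,250). I'll refine both poses with an edge fit in the top and wrist views.

```bash
cat > fit.py <<'E'
from h import *
from scipy.optimize import least_squares
from scipy.ndimage import map_coordinates,gaussian_filter
# segments: (P0,P1) in local frame, m
LANE=[((-.24,-.12,.006),(-.24,.12,.006)),((-.24,.12,.006),(.0,.12,.006)),((-.24,-.12,.006),(.0,-.12,.006)),
 ((-.02,.043,.018),(.19,.043,.018)),((-.02,.051,.018),(.19,.051,.018)),((-.02,-.043,.018),(.19,-.043,.018)),((-.02,-.051,.018),(.19,-.051,.018))]
RAILS=LANE[3:]
z=.040;BOX=[((-.042,-.032,z),(.042,-.032,z)),((-.042,.032,z),(.042,.032,z)),((-.042,-.032,z),(-.042,.032,z)),((.042,-.032,z),(.042,.032,z))]
def edge(views,segs,p0,win=5,iters=4,mask=None):
    p=np.array(p0,float)
    for it in range(iters):
        obs=[]
        for vi,(c,M,g) in enumerate(views):
            for s in segs:
                t=np.linspace(.06,.94,40)[:,None]
                L=np.array(s[0])*(1-t)+np.array(s[1])*t
                px=proj(c,frame(*p,L),M)
                d=px[-1]-px[0];d/=np.linalg.norm(d);n=np.array([-d[1],d[0]])
                w=win if it==0 else max(2.5,win/2)
                k=np.arange(-w,w+.01,.25)
                for l,q in zip(L,px):
                    S=q+k[:,None]*n
                    if S.min()<3 or S[:,0].max()>636 or S[:,1].max()>(262 if M is not None else 476):continue
                    v=map_coordinates(g,[S[:,1],S[:,0]],order=1)
                    gr=np.abs(np.gradient(v,.25));j=gr.argmax()
                    if gr[j]<4 or j in(0,len(k)-1):continue
                    obs.append((vi,l,S[j],n))
        def res(pp):
            return [ (o[3]@(proj(views[o[0]][0],frame(*pp,o[1]),views[o[0]][1])[0]-o[2])) for o in obs]
        r=least_squares(res,p,loss="soft_l1",f_scale=.5,x_scale=[.001,.001,.01]);p=r.x
    rr=np.array(res(p))
    return p,len(obs),np.median(np.abs(rr))
def view(c,o=None):
    g=gaussian_filter(cv2.cvtColor(c["img"],cv2.COLOR_RGB2GRAY).astype(float),.7)
    return (c,None if o is None else wristM(c,o),g)
def rel(lane,b):
    d=np.array(b[:2])-lane[:2];cs,s=np.cos(lane[2]),np.sin(lane[2])
    return np.r_[(cs*d[0]+s*d[1])*1e3,(-s*d[0]+cs*d[1])*1e3,np.degrees((b[2]-lane[2]+np.pi)%(2*np.pi)-np.pi)]
def draw(v,lane,box,fn):
    im=v[0]["img"][:,:,::-1].copy()
    for segs,p,col in((LANE,lane,(0,0,255)),(BOX,box,(0,255,0))):
        for s in segs:
            q=proj(v[0],frame(*p,np.array(s)),v[1]);cv2.line(im,*[tuple(int(round(a*8)) for a in x) for x in q],col,1,cv2.LINE_AA,3)
    cv2.imwrite(fn,im)
E
cat > look.py <<'E'
import sys
from rig import robot,cams,nets
from fit import *
def look(tag,box0,lane0=(.512,-.0105,np.radians(-100.4)),which=("top","scene","wrist"),win=5):
    out={}
    for n in which:
        o=robot.get_obs();c=cams.camera(n);v=view(c,o if n=="wrist" else None)
        l,nl,rl=edge([v],LANE,lane0,win);b,nb,rb=edge([v],BOX,box0,win)
        print(n,"lane",l[:2].round(4),np.degrees(l[2]).round(2),nl,rl.round(2),"box",b[:2].round(4),np.degrees(b[2]).round(2),nb,rb.round(2),"REL",rel(l,b).round(1))
        draw(v,l,b,f"pics/{tag}_{n}.png");out[n]=(l,b)
    print(robot.get_obs()["time"]);return out
E
python3 - <<'E'
from look import *
look("a",(.5585,.095,np.radians(-93.8)))
E
```

```text
top lane [ 0.5134 -0.0044] -100.76 174 0.46 box [0.5572 0.0869] -99.56 65 0.77 REL [-97.8  25.9   1.2]
scene lane [ 0.5169 -0.015 ] -100.6 275 1.0 box [0.5613 0.0925] -94.58 160 0.25 REL [-113.8   23.8    6. ]
wrist lane [ 0.5121 -0.0127] -100.43 270 0.26 box [0.5591 0.0934] -94.16 160 0.5 REL [-112.9   27.     6.3]
2.3
```

View pics/a_wrist.png

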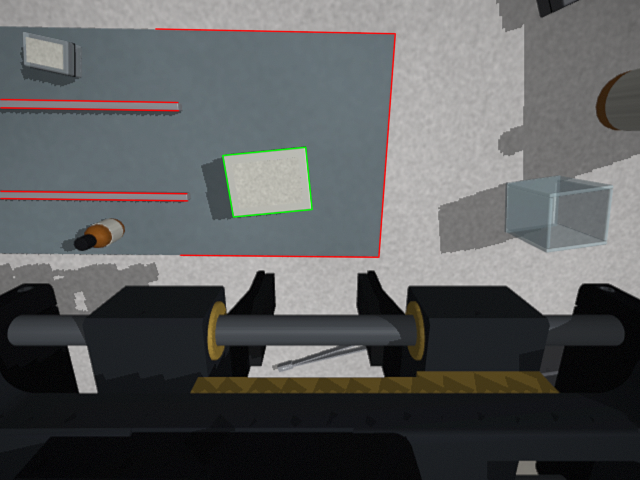

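```bash
cat > tool.py <<'E'
from rig import robot
from h import *
from scipy.spatial.transform import Rotation as R
import sys
lane=np.array([.5121,-.0127,np.radians(-100.43)])
def rowto(x,y,z,ang=None):
    "lane target mm, tool-x angle relative to lane x in deg"
    o=robot.get_obs();Rm=R.from_quat(o["tool_rot"]).as_matrix()
    p=o["position"];L=frame(*lane,[0,0,0])
    d=p[:2]-lane[:2];cs,s=np.cos(lane[2]),np.sin(lane[2])
    me=np.array([cs*d[0]+s*d[1],-s*d[0]+cs*d[1]])*1e3
    a=np.degrees(np.arctan2(Rm[1,0],Rm[0,0])-lane[2]);a=(a+180)%360-180
    print("lane pos",me.round(1),"z",(p[2]*1e3).round(1),"toolx ang",a.round(2),"tilt",Rm[:,2].round(3),"F",o["ft_force"].round(1),"w",o["grip_width"],"t",o["time"])
    if ang is not None:
        da=(ang-a+180)%360-180;print("spin",np.radians(-da).round(3))
    else: da=0
    w=frame(*lane,[x/1e3,y/1e3,z/1e3])[0]
    Rn=R.from_euler("z",da,degrees=True).as_matrix()@Rm
    print("tool shift before spin",(Rm.T@(w-p)*1e3).round(1),"after spin",(Rn.T@(w-p)*1e3).round(1))
if __name__=="__main__":
    a=list(map(float,sys.argv[1:]));rowto(*a)
E
python3 tool.py -113 100 200 -90
```

```text
lane pos [-160.5   57. ] z 223.8 toolx ang -89.1 tilt [ 0.006  0.009 -1.   ] F [-0.1 -0.  -0.2] w 0.04364399453760346 t 2.3
spin 0.016
tool shift before spin [-42.2 -48.4  23.5] after spin [-42.9 -47.8  23.5]
```

>>> play_rows(
  commands=[
    {"x": 0,"y": 0,"z": 0,"spin": 0.016},
    {"x": -22,"y": -24,"z": 10,"spin": 0},
    {"x": -22,"y": -24,"z": 10,"spin": 0},
    {"x": 0,"y": 0,"z": 45,"spin": 0},
    {"x": 0,"y": 0,"z": 45,"spin": 0},
    {"x": 0,"y": 0,"z": 0,"spin": 0},
  ],
)

```text
time: 2.9
position: [0.6306, 0.0889, 0.1147]
tool_rot: [0.086, 0.996, 0.006, 0.005]
ft_force: [-0.6, -0.4, 0.2]
grip_width: 0.0436
```

```bash
python3 tool.py -113 90 16 -90
```

```text
lane pos [-121.3   98.2] z 114.7 toolx ang -89.45 tilt [ 0.011  0.011 -1.   ] F [-0.6 -0.4  0.2] w 0.04359310518967424 t 2.9
spin 0.01
tool shift before spin [ 9.1 -9.5 98.5] after spin [ 9.1 -9.5 98.5]
```

>>> play_rows(
  commands=[
    {"x": 2,"y": -9,"z": 0,"spin": 0.012},
    {"x": 0,"y": 0,"z": 30,"spin": 0},
    {"x": 0,"y": 0,"z": 30,"spin": 0},
    {"x": 0,"y": 0,"z": 25,"spin": 0},
    {"x": 0,"y": 0,"z": 8,"spin": 0},
    {"x": 0,"y": 0,"z": 0,"spin": 0},
  ],
)

```text
time: 3.5
position: [0.6344, 0.0839, 0.0335]
tool_rot: [0.09, 0.996, 0.006, 0.014]
ft_force: [-0.7, -0.6, 0.8]
grip_width: 0.0436
```

```bash
python3 tool.py -113 90 16 -90
```

```text
lane pos [-117.1  102.8] z 33.5 toolx ang -89.92 tilt [ 0.03   0.009 -1.   ] F [-0.7 -0.6  0.8] w 0.04364149257027465 t 3.5
spin 0.001
tool shift before spin [13.2 -4.3 17.1] after spin [13.2 -4.3 17.1]
```

>>> play_rows(
  commands=[
    {"x": 0,"y": -2,"z": 6,"spin": 0},
    {"x": 0,"y": -2,"z": 6,"spin": 0},
    {"x": 0,"y": 0,"z": 4,"spin": 0},
    {"x": 0,"y": 0,"z": 0,"spin": 0},
  ],
)

```text
time: 3.9
position: [0.6378, 0.0798, 0.0226]
tool_rot: [0.09, 0.996, 0.006, 0.019]
ft_force: [0.3, 0.2, 0.1]
grip_width: 0.0433
```

Run:
```python
from tool import rowto
from look import *
rowto(-113,42,16,-90)
c=cams.camera("wrist");cv2.imwrite("pics/w2.png",c["img"][:,:,::-1])
c=cams.camera("scene");cv2.imwrite("pics/s2.png",cv2.resize(c["img"][160:300,100:400,::-1],None,fx=2.6,fy=2.6))
rowto(-113,42,16,-90)
```

```text
lane pos [-113.7  106.9] z 22.6 toolx ang -89.9 tilt [ 0.04   0.009 -0.999] F [0.3 0.2 0.1] w 0.04328859482495291 t 3.9
spin 0.002
tool shift before spin [65.1 -0.6  4.2] after spin [65.1 -0.8  4.2]
lane pos [-113.8  107.1] z 22.9 toolx ang -89.9 tilt [ 0.04   0.009 -0.999] F [ 0.2 -0.5 -0.4] w 0.043366685230908926 t 4.0
spin 0.002
tool shift before spin [65.4 -0.7  4.4] after spin [65.4 -0.8  4.4]
```

View pics/w2.png

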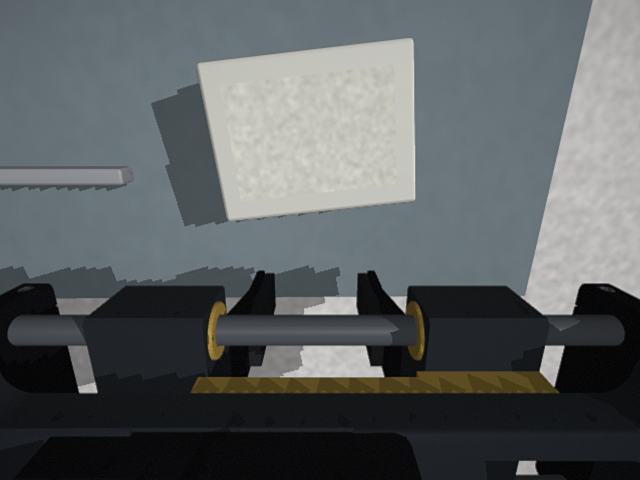

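View pics/s2.png

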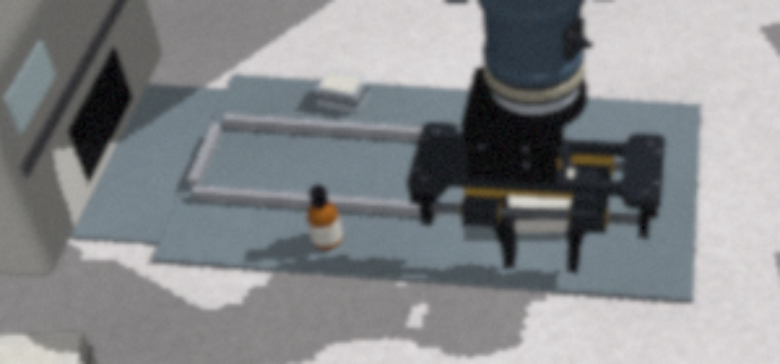

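>>> play_rows(
  commands=[
    {"x": 10,"y": 0,"z": 1,"spin": 0},
    {"x": 10,"y": 0,"z": 1,"spin": 0},
    {"x": 8,"y": 0,"z": 0,"spin": 0},
    {"x": 6,"y": 0,"z": 0,"spin": 0},
    {"x": 5,"y": 0,"z": 0,"spin": 0},
    {"x": 5,"y": 0,"z": 0,"spin": 0},
    {"x": 5,"y": 0,"z": 0,"spin": 0},
    {"x": 5,"y": 0,"z": 0,"spin": 0},
  ],
)

```text
time: 4.8
position: [0.5831, 0.09, 0.0197]
tool_rot: [0.09, 0.996, 0.006, 0.023]
ft_force: [1.3, -0.0, 1.1]
grip_width: 0.0438
```

```bash
python3 tool.py -113 42 20 -90
```

```text
lane pos [-113.9   51.2] z 19.7 toolx ang -89.88 tilt [ 0.046  0.008 -0.999] F [ 1.3 -0.   1.1] w 0.04376765631496689 t 4.8
spin 0.002
tool shift before spin [ 9.2 -0.9 -0.7] after spin [ 9.2 -0.9 -0.7]
```

Run:
```python
from tool import rowto
from look import *
rowto(-113,42,20,-90)
look("b",(.54,.10,np.radians(-99.5)),lane0=(.5121,-.0127,np.radians(-100.43)),which=("wrist",),win=10)
```

```text
lane pos [-113.9   51.2] z 19.7 toolx ang -89.88 tilt [ 0.046  0.008 -0.999] F [ 1.3 -0.   1.1] w 0.04376765631496689 t 4.8
spin 0.002
tool shift before spin [ 9.2 -0.9 -0.7] after spin [ 9.2 -0.9 -0.7]
wrist lane [ 0.5123 -0.0127] -100.43 38 0.25 box [0.5399 0.1004] -100.29 106 0.99 REL [-1.163e+02  6.700e+00  1.000e-01]
4.85
```

View pics/b_wrist.png

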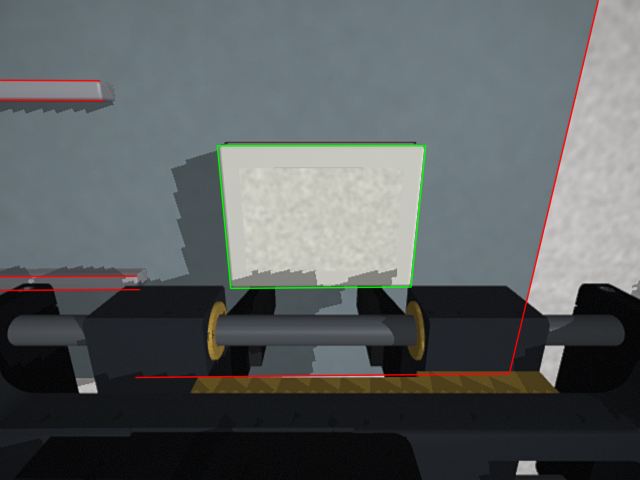

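Run:
```python
import cv2
a=cv2.imread("pics/b_wrist.png")[60:310,0:440]
cv2.imwrite("pics/bz.png",cv2.resize(a[170:,:260],None,fx=3,fy=3,interpolation=cv2.INTER_NEAREST))
```

```text
(no output)
```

View pics/bz.png

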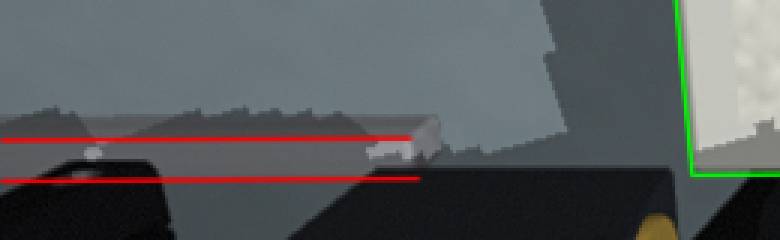

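>>> play_rows(
  commands=[
    {"x": 3,"y": 0,"z": 0,"spin": 0},
    {"x": 3,"y": 0,"z": 0,"spin": 0},
    {"x": 0.5,"y": 0,"z": 0,"spin": 0},
    {"x": 0,"y": 0,"z": 0,"spin": 0},
  ],
)

```text
time: 5.25
position: [0.5757, 0.0915, 0.0196]
tool_rot: [0.09, 0.996, 0.006, 0.023]
ft_force: [1.7, 0.3, 0.2]
grip_width: 0.0437
```

Run:
```python
from tool import rowto
from look import *
rowto(-113,42,20,-90)
look("c",(.533,.10,np.radians(-100.4)),lane0=(.5121,-.0127,np.radians(-100.43)),which=("wrist",),win=8)
```

```text
lane pos [-114.    43.7] z 19.6 toolx ang -89.88 tilt [ 0.046  0.008 -0.999] F [1.7 0.3 0.2] w 0.04370251844163397 t 5.25
spin 0.002
tool shift before spin [ 1.6 -1.  -0.5] after spin [ 1.6 -1.  -0.5]
wrist lane [ 0.5124 -0.0127] -100.42 37 0.24 box [0.5326 0.1019] -100.26 106 0.97 REL [-116.3   -0.8    0.2]
5.3
```

View pics/c_wrist.png

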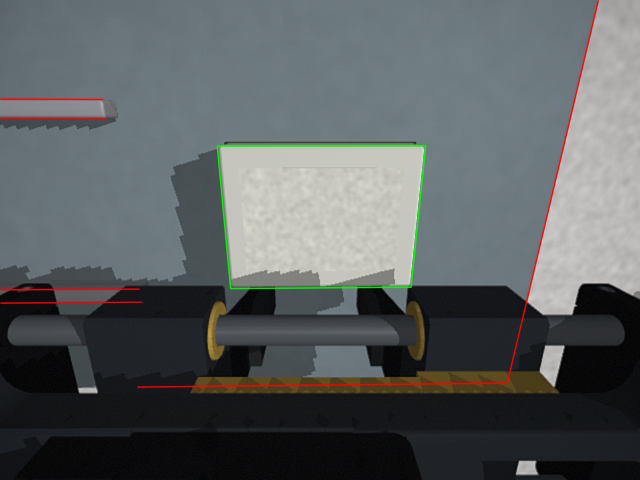

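The box is now square to the lane, at y ≈ -0.8 mm with yaw 0.2°. I'll back off, lift, turn 90° and go behind it.

>>> play_rows(
  commands=[
    {"x": -8,"y": 0,"z": 0,"spin": 0},
    {"x": -15,"y": 0,"z": 0,"spin": 0},
    {"x": -10,"y": 0,"z": -10,"spin": 0},
    {"x": 0,"y": 0,"z": -25,"spin": 0},
    {"x": 0,"y": 0,"z": -25,"spin": 0},
    {"x": 0,"y": 0,"z": -25,"spin": 0},
    {"x": 0,"y": 0,"z": -25,"spin": 0},
    {"x": 0,"y": 0,"z": 0,"spin": 0},
  ],
)

```text
time: 6.1
position: [0.603, 0.0839, 0.131]
tool_rot: [0.09, 0.996, 0.006, 0.015]
ft_force: [-0.2, 1.0, 0.5]
grip_width: 0.0435
```

>>> play_rows(
  commands=[
    {"x": 0,"y": 0,"z": 0,"spin": 0.15},
    {"x": 0,"y": 0,"z": 0,"spin": 0.15},
    {"x": 0,"y": 0,"z": 0,"spin": 0.15},
    {"x": 0,"y": 0,"z": 0,"spin": 0.15},
    {"x": 0,"y": 0,"z": 0,"spin": 0.15},
    {"x": 0,"y": 0,"z": 0,"spin": 0.15},
    {"x": 0,"y": 0,"z": 0,"spin": 0.15},
    {"x": 0,"y": 0,"z": 0,"spin": 0.15},
  ],
  grip=0.36,
)

```text
time: 6.9
position: [0.598, 0.0837, 0.1219]
tool_rot: [0.639, 0.769, 0.008, 0.002]
ft_force: [0.1, 0.2, 0.4]
grip_width: 0.031
```

```bash
python3 tool.py -200 0 120 180
```

```text
lane pos [-110.4   67.1] z 121.9 toolx ang -159.0 tilt [ 0.014  0.01  -1.   ] F [0.1 0.2 0.4] w 0.031019409016187115 t 6.9
spin 0.367
tool shift before spin [107.7 -30.5   2.2] after spin [ 89.6 -67.1   1.5]
```

>>> play_rows(
  commands=[
    {"x": 0,"y": 0,"z": -5,"spin": 0.13},
    {"x": 0,"y": 0,"z": -5,"spin": 0.13},
    {"x": 0,"y": 0,"z": 0,"spin": 0.11},
    {"x": 22,"y": -17,"z": 0,"spin": 0},
    {"x": 22,"y": -17,"z": 0,"spin": 0},
    {"x": 22,"y": -17,"z": 0,"spin": 0},
    {"x": 22,"y": -16,"z": 0,"spin": 0},
    {"x": 0,"y": 0,"z": 0,"spin": 0},
  ],
)

```text
time: 7.7
position: [0.5435, 0.1844, 0.1211]
tool_rot: [0.777, 0.629, -0.0, -0.006]
ft_force: [0.0, 0.0, 0.1]
grip_width: 0.0313
```

Run:
```python
from tool import rowto
from look import *
rowto(-200,0,30,180)
look("d",(.533,.10,np.radians(-100.4)),lane0=(.5121,-.0127,np.radians(-100.43)),which=("wrist",),win=8)
```

```text
lane pos [-199.6   -4.8] z 121.1 toolx ang 178.44 tilt [-0.008  0.01  -1.   ] F [0.  0.  0.1] w 0.03131730958881954 t 7.7
spin -0.027
tool shift before spin [-0.1  5.7 91. ] after spin [-0.3  5.7 91. ]
wrist lane [ 0.5124 -0.0119] -100.42 61 0.24 box [0.533 0.1  ] -100.4 0 nan REL [-113.8   -0.     0. ]
7.75
  return _methods._mean(a, axis=axis, dtype=dtype,
  ret = ret.dtype.type(ret / rcount)
```

View pics/d_wrist.png

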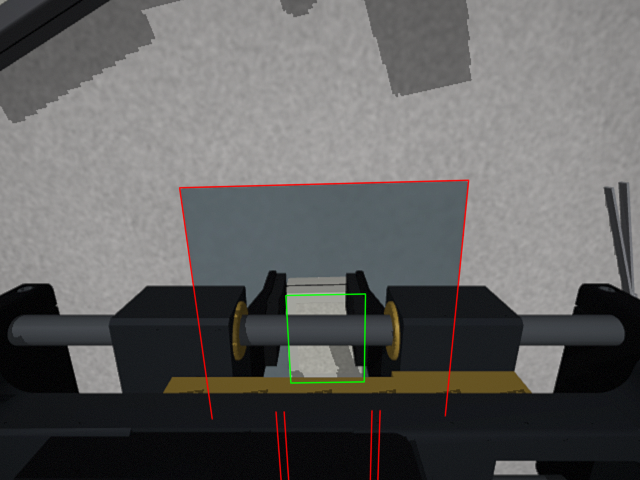

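>>> play_rows(
  commands=[
    {"x": 0,"y": 6,"z": 0,"spin": -0.027},
    {"x": 0,"y": 0,"z": 15,"spin": 0},
    {"x": 0,"y": 0,"z": 15,"spin": 0},
    {"x": 0,"y": 0,"z": 15,"spin": 0},
    {"x": 0,"y": 0,"z": 15,"spin": 0},
    {"x": 0,"y": 0,"z": 15,"spin": 0},
    {"x": 0,"y": 0,"z": 5,"spin": 0},
    {"x": 0,"y": 0,"z": 0,"spin": 0},
  ],
)

```text
time: 8.55
position: [0.5543, 0.1746, 0.0333]
tool_rot: [0.77, 0.638, -0.002, -0.005]
ft_force: [0.2, 0.2, 0.3]
grip_width: 0.0313
```

```bash
python3 tool.py -180 0 24 180
```

```text
lane pos [-191.8    7.6] z 33.3 toolx ang 179.72 tilt [-0.01   0.006 -1.   ] F [0.2 0.2 0.3] w 0.03134203091010895 t 8.55
spin -0.005
tool shift before spin [-11.9  -7.4   9.3] after spin [-11.8  -7.5   9.3]
```

>>> play_rows(
  commands=[
    {"x": 0,"y": -7,"z": 2,"spin": -0.004},
    {"x": 0,"y": 0,"z": 4,"spin": 0},
    {"x": 0,"y": 0,"z": 3,"spin": 0},
    {"x": 0,"y": 0,"z": 0,"spin": 0},
  ],
)

```text
time: 8.95
position: [0.548, 0.1753, 0.025]
tool_rot: [0.769, 0.639, -0.001, -0.005]
ft_force: [0.9, -0.5, -0.8]
grip_width: 0.0316
```

```bash
python3 tool.py -180 0 24 180
```

```text
lane pos [-191.3    1.3] z 25.0 toolx ang 179.92 tilt [-0.007  0.006 -1.   ] F [ 0.9 -0.5 -0.8] w 0.0315787405824502 t 8.95
spin -0.001
tool shift before spin [-11.4  -1.3   1. ] after spin [-11.3  -1.3   1. ]
```

>>> play_rows(
  commands=[
    {"x": -8,"y": -1,"z": 0,"spin": 0},
    {"x": -8,"y": 0,"z": 0,"spin": 0},
    {"x": -6,"y": 0,"z": 0,"spin": 0},
    {"x": -5,"y": 0,"z": 0,"spin": 0},
    {"x": -5,"y": 0,"z": 0,"spin": 0},
    {"x": -5,"y": 0,"z": 0,"spin": 0},
    {"x": -5,"y": 0,"z": 0,"spin": 0},
    {"x": -3,"y": 0,"z": 0,"spin": 0},
  ],
)

```text
time: 9.75
position: [0.5391, 0.1277, 0.0259]
tool_rot: [0.769, 0.639, 0.0, -0.004]
ft_force: [-0.5, 0.8, -0.1]
grip_width: 0.0311
```

Run:
```python
from tool import rowto
from look import *
rowto(-100,0,24,180)
for n in("scene","top"):
    c=cams.camera(n)
    a=c["img"][180:280,130:380] if n=="scene" else c["img"][200:360,230:470]
    cv2.imwrite(f"pics/e_{n}.png",cv2.resize(a[:,:,::-1],None,fx=3,fy=3,interpolation=cv2.INTER_CUBIC))
```

```text
lane pos [-143.     1.2] z 25.9 toolx ang 179.9 tilt [-0.004  0.007 -1.   ] F [-0.5  0.8 -0.1] w 0.031134240405163865 t 9.75
spin -0.002
tool shift before spin [-43.   -1.1   1.7] after spin [-43.   -1.2   1.7]
```

View pics/e_scene.png

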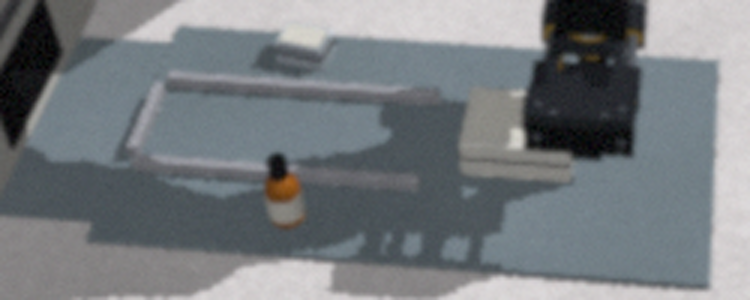

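View pics/e_top.png

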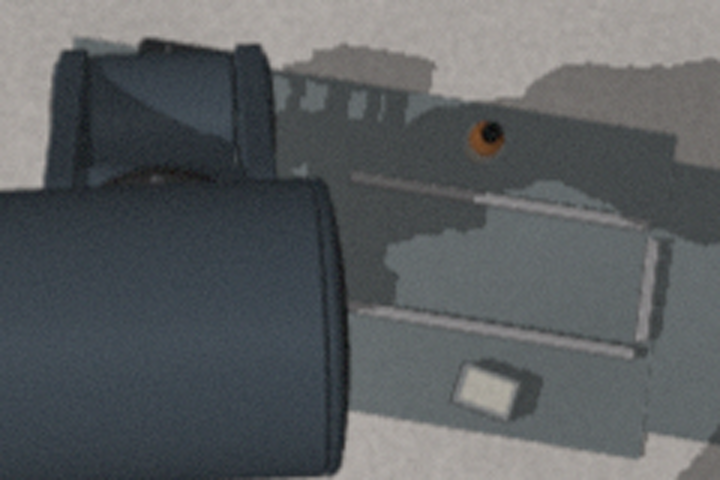

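The scene view shows the box's front face at about column 462 of the zoom, just before the rail ends at 437 and 415, and it looks centred. I'll lift and look from above before it enters the lane.

>>> play_rows(
  commands=[
    {"x": 10,"y": 0,"z": 0,"spin": 0},
    {"x": 10,"y": 0,"z": -5,"spin": 0},
    {"x": 0,"y": 0,"z": -30,"spin": 0},
    {"x": 0,"y": 0,"z": -40,"spin": 0},
    {"x": -10,"y": 0,"z": -40,"spin": 0},
    {"x": -45,"y": 0,"z": 0,"spin": 0},
    {"x": -45,"y": 0,"z": 0,"spin": 0},
    {"x": -45,"y": 0,"z": 0,"spin": 0},
  ],
)

```text
time: 10.65
position: [0.5216, 0.013, 0.1477]
tool_rot: [0.763, 0.646, 0.003, -0.001]
ft_force: [0.4, -0.7, -0.3]
grip_width: 0.0316
```

>>> play_rows(
  commands=[
    {"x": -35,"y": 0,"z": 0,"spin": 0},
    {"x": -20,"y": 0,"z": 0,"spin": 0},
    {"x": 0,"y": 0,"z": 0,"spin": 0},
    {"x": 0,"y": 0,"z": 0,"spin": 0},
  ],
)

```text
time: 11.05
position: [0.5137, -0.0448, 0.1501]
tool_rot: [0.764, 0.645, 0.004, 0.001]
ft_force: [-0.2, 0.4, 0.1]
grip_width: 0.0311
```

Run:
```python
from tool import *
from look import *
rowto(-180,0,24,180)
b=frame(*lane,[-.09,0,0])[0]
look("f",(b[0],b[1],lane[2]),lane0=lane,which=("wrist",),win=12)
```

```text
lane pos [31.3  7.4] z 150.1 toolx ang -179.28 tilt [ 0.008  0.004 -1.   ] F [-0.2  0.4  0.1] w 0.03114793121473274 t 11.05
spin 0.013
tool shift before spin [210.7  -5.7 127.1] after spin [210.7  -8.4 127.1]
wrist lane [ 0.4277 -0.4743] -100.24 0 nan box [0.5274 0.0761] -100.48 160 0.74 REL [-5.593e+02  3.000e-01 -2.000e-01]
11.1
  return _methods._mean(a, axis=axis, dtype=dtype,
  ret = ret.dtype.type(ret / rcount)
```

View pics/f_wrist.png

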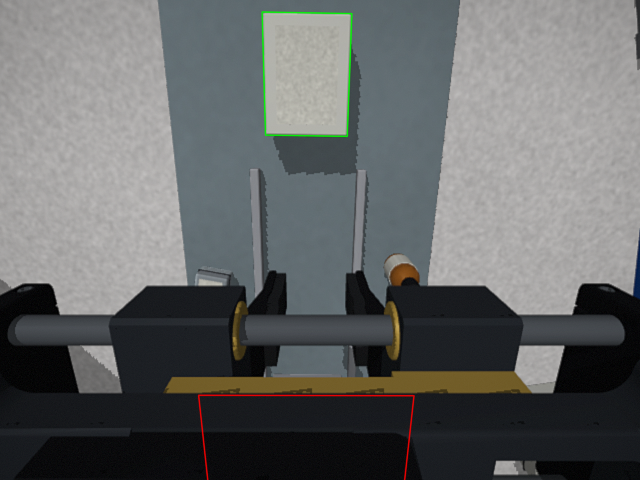

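Run:
```python
from tool import *
from look import *
rowto(-155,0,24,180)
look("g",(.5274,.0761,lane[2]),lane0=lane,which=("wrist",),win=4)
```

```text
lane pos [31.   7.5] z 150.1 toolx ang -179.22 tilt [ 0.009  0.003 -1.   ] F [ 0.1 -0.5 -0.6] w 0.03142103295663468 t 11.1
spin 0.014
tool shift before spin [185.5  -6.  126.9] after spin [185.4  -8.5 126.9]
wrist lane [-15.356  -86.2749] -100.68 0 nan box [0.5274 0.0761] -100.45 160 0.75 REL [-8.77987e+04 -3.98900e+02  2.00000e-01]
11.15
  return _methods._mean(a, axis=axis, dtype=dtype,
  ret = ret.dtype.type(ret / rcount)
```

View pics/g_wrist.png

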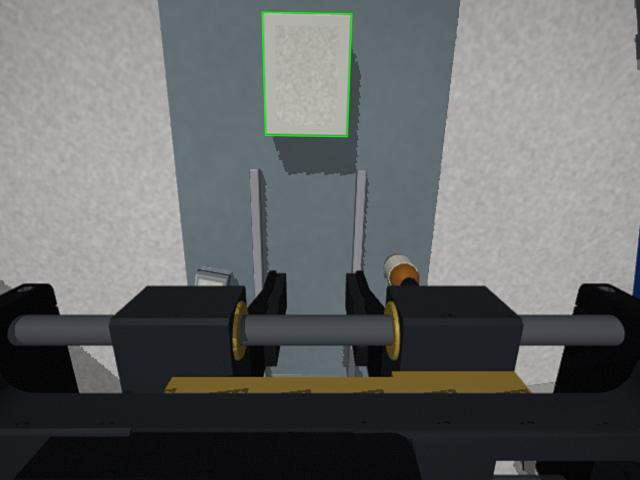

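```bash
cat >> fit.py <<'E'
LANE+=[((-.02,.043,.018),(-.02,.051,.018)),((-.02,-.043,.018),(-.02,-.051,.018))]
E
python3 - <<'E'
from tool import *
from look import *
look("g",(.5274,.0761,lane[2]),lane0=lane,which=("wrist",),win=4)
E
```

```text
wrist lane [ 0.5123 -0.0127] -100.48 192 0.24 box [0.5274 0.0761] -100.45 160 0.74 REL [-90.   -1.2   0. ]
11.2
```

View pics/g_wrist.png

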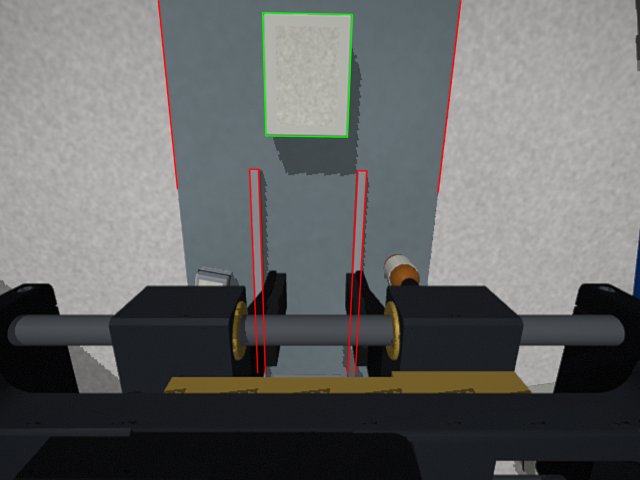

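>>> play_rows(
  commands=[
    {"x": 45,"y": -2,"z": 0,"spin": 0.014},
    {"x": 45,"y": -2,"z": 0,"spin": 0},
    {"x": 45,"y": -2,"z": 0,"spin": 0},
    {"x": 45,"y": -2,"z": 0,"spin": 0},
    {"x": 20,"y": -4,"z": 0,"spin": 0},
    {"x": 5,"y": 0,"z": 0,"spin": 0},
    {"x": 0,"y": 0,"z": 0,"spin": 0},
  ],
)

```text
time: 11.9
position: [0.5393, 0.1743, 0.1503]
tool_rot: [0.766, 0.643, 0.005, 0.002]
ft_force: [0.0, 0.4, 0.0]
grip_width: 0.0313
```

```bash
python3 tool.py -170 0 24 180
```

```text
lane pos [-188.8   -7.1] z 150.3 toolx ang -179.52 tilt [ 0.01   0.004 -1.   ] F [0.  0.4 0. ] w 0.03131158691784861 t 11.9
spin 0.008
tool shift before spin [-19.6   5.7 126.2] after spin [-19.5   5.9 126.2]
```

>>> play_rows(
  commands=[
    {"x": 0,"y": 0,"z": 15,"spin": 0.008},
    {"x": 0,"y": 0,"z": 20,"spin": 0},
    {"x": 0,"y": 0,"z": 20,"spin": 0},
    {"x": 0,"y": 0,"z": 20,"spin": 0},
    {"x": 0,"y": 0,"z": 20,"spin": 0},
    {"x": 0,"y": 0,"z": 15,"spin": 0},
    {"x": 0,"y": 0,"z": 4,"spin": 0},
    {"x": 0,"y": 0,"z": 0,"spin": 0},
  ],
)

```text
time: 12.7
position: [0.5415, 0.1665, 0.0334]
tool_rot: [0.77, 0.638, 0.004, 0.003]
ft_force: [-0.5, 0.7, -0.4]
grip_width: 0.0312
```

```bash
python3 tool.py -170 -1 25 180
```

```text
lane pos [-181.6   -3.6] z 33.4 toolx ang 179.67 tilt [ 0.011  0.001 -1.   ] F [-0.5  0.7 -0.4] w 0.031206497170330697 t 12.7
spin -0.006
tool shift before spin [-11.6   2.5   8.4] after spin [-11.6   2.5   8.4]
```

>>> play_rows(
  commands=[
    {"x": 0,"y": 2,"z": 4,"spin": -0.006},
    {"x": 0,"y": 0,"z": 4,"spin": 0},
    {"x": -10,"y": 0,"z": 0,"spin": 0},
    {"x": -12,"y": 0,"z": 0,"spin": 0},
    {"x": -5,"y": 0,"z": 0,"spin": 0},
    {"x": -4,"y": 0,"z": 0,"spin": 0},
  ],
)

```text
time: 13.3
position: [0.5397, 0.1324, 0.0277]
tool_rot: [0.768, 0.64, 0.006, 0.005]
ft_force: [1.2, 0.1, 0.8]
grip_width: 0.0316
```

```bash
python3 tool.py -100 -1 25 180
```

```text
lane pos [-147.7    0.9] z 27.7 toolx ang -179.97 tilt [ 0.016  0.001 -1.   ] F [1.2 0.1 0.8] w 0.03155893610015252 t 13.3
spin 0.001
tool shift before spin [-47.7  -1.9   2.5] after spin [-47.7  -1.9   2.5]
```

>>> play_rows(
  commands=[
    {"x": -5,"y": -1,"z": 0.5,"spin": 0},
    {"x": -5,"y": 0,"z": 0.5,"spin": 0},
    {"x": -6,"y": 0,"z": 0.5,"spin": 0},
    {"x": -6,"y": 0,"z": 0.5,"spin": 0},
    {"x": -6,"y": 0,"z": 0,"spin": 0},
    {"x": -6,"y": 0,"z": 0,"spin": 0},
    {"x": -6,"y": 0,"z": 0,"spin": 0},
    {"x": -6,"y": 0,"z": 0,"spin": 0},
  ],
)

```text
time: 14.1
position: [0.5311, 0.0846, 0.0265]
tool_rot: [0.769, 0.64, 0.009, 0.005]
ft_force: [0.7, 1.4, 1.7]
grip_width: 0.0315
```

Run:
```python
from tool import *
from look import *
rowto(-50,0,24,180)
c=cams.camera("scene")
cv2.imwrite(f"pics/h_scene.png",cv2.resize(c["img"][180:280,130:380,::-1],None,fx=3,fy=3,interpolation=cv2.INTER_CUBIC))
```

```text
lane pos [-99.2   1.1] z 26.5 toolx ang 179.98 tilt [ 0.02   0.003 -1.   ] F [0.7 1.4 1.7] w 0.03147652187319733 t 14.1
spin -0.0
tool shift before spin [-49.2  -1.1   2.2] after spin [-49.2  -1.1   2.2]
```

View pics/h_scene.png

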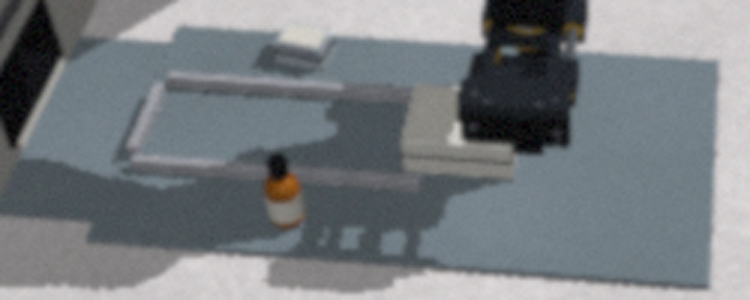

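The scene view shows the box's front (column ~405) just inside the mouth, with its near bottom edge clear of rail_a (row ~185). I'll keep pushing.

>>> play_rows(
  commands=[
    {"x": -6,"y": -0.3,"z": 0.2,"spin": 0},
    {"x": -7,"y": -0.3,"z": 0.2,"spin": 0},
    {"x": -7,"y": -0.3,"z": 0.2,"spin": 0},
    {"x": -7,"y": -0.3,"z": 0.2,"spin": 0},
    {"x": -7,"y": -0.2,"z": 0.2,"spin": 0},
    {"x": -7,"y": -0.2,"z": 0.2,"spin": 0},
    {"x": -7,"y": -0.2,"z": 0.2,"spin": 0},
    {"x": -7,"y": -0.2,"z": 0.2,"spin": 0},
  ],
)

```text
time: 14.95
position: [0.5177, 0.0257, 0.0243]
tool_rot: [0.769, 0.64, 0.008, 0.005]
ft_force: [0.4, 2.3, 2.4]
grip_width: 0.0312
```

```bash
python3 tool.py 0 0 25 180
```

```text
lane pos [-38.8  -1.4] z 24.3 toolx ang 179.98 tilt [ 0.019  0.002 -1.   ] F [0.4 2.3 2.4] w 0.031178745029149062 t 14.95
spin -0.0
tool shift before spin [-38.8   1.4  -0.9] after spin [-38.8   1.4  -0.9]
```

>>> play_rows(
  commands=[
    {"x": -7,"y": 0.2,"z": -0.2,"spin": 0},
    {"x": -7,"y": 0.2,"z": 0,"spin": 0},
    {"x": -7,"y": 0.1,"z": 0,"spin": 0},
    {"x": -7,"y": 0.1,"z": 0,"spin": 0},
    {"x": -7,"y": 0.1,"z": 0,"spin": 0},
    {"x": -7,"y": 0,"z": 0,"spin": 0},
    {"x": -7,"y": 0,"z": 0,"spin": 0},
    {"x": -5,"y": 0,"z": 0,"spin": 0},
  ],
)

```text
time: 15.75
position: [0.5072, -0.0325, 0.0242]
tool_rot: [0.769, 0.64, 0.008, 0.005]
ft_force: [0.2, 2.0, 1.0]
grip_width: 0.0313
```

Run:
```python
from tool import *
from look import *
rowto(90,0,24,180)
c=cams.camera("scene")
cv2.imwrite(f"pics/i_scene.png",cv2.resize(c["img"][180:280,130:380,::-1],None,fx=3,fy=3,interpolation=cv2.INTER_CUBIC))
```

```text
lane pos [20.4 -1.3] z 24.2 toolx ang 179.96 tilt [ 0.018  0.002 -1.   ] F [0.2 2.  1. ] w 0.03126368213360508 t 15.75
spin -0.001
tool shift before spin [-69.6   1.3  -0.2] after spin [-69.6   1.3  -0.2]
```

View pics/i_scene.png

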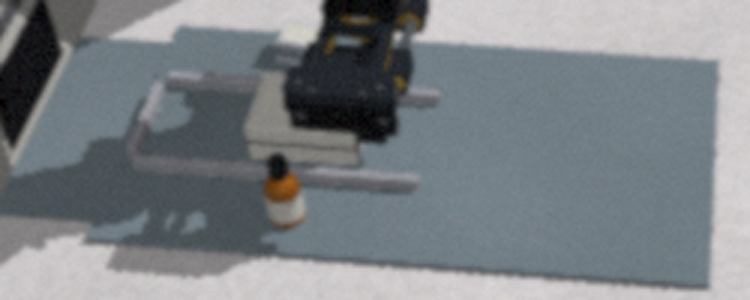

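The box is well inside the lane (front edge at column ~245), and there's a visible gap to rail_a. Next I'll push on toward the stop.

>>> play_rows(
  commands=[
    {"x": -7,"y": 0.1,"z": 0,"spin": 0},
    {"x": -7,"y": 0.1,"z": 0,"spin": 0},
    {"x": -7,"y": 0.1,"z": 0,"spin": 0},
    {"x": -7,"y": 0.1,"z": 0,"spin": 0},
    {"x": -7,"y": 0.1,"z": 0,"spin": 0},
    {"x": -7,"y": 0,"z": 0,"spin": 0},
    {"x": -7,"y": 0,"z": 0,"spin": 0},
    {"x": -5,"y": 0,"z": 0,"spin": 0},
  ],
)

```text
time: 16.6
position: [0.4965, -0.0903, 0.0237]
tool_rot: [0.769, 0.64, 0.007, 0.004]
ft_force: [-0.3, 2.0, 2.0]
grip_width: 0.0309
```

```bash
python3 tool.py 105 0 24 180
```

```text
lane pos [79.2 -1.3] z 23.7 toolx ang 179.98 tilt [ 0.017  0.003 -1.   ] F [-0.3  2.   2. ] w 0.0309204626955002 t 16.6
spin -0.0
tool shift before spin [-25.8   1.3  -0.4] after spin [-25.8   1.3  -0.4]
```

>>> play_rows(
  commands=[
    {"x": -5,"y": 0,"z": 0,"spin": 0},
    {"x": -5,"y": 0,"z": 0,"spin": 0},
    {"x": -4,"y": 0,"z": 0,"spin": 0},
    {"x": -3,"y": 0,"z": 0,"spin": 0},
    {"x": -3,"y": 0,"z": 0,"spin": 0},
  ],
)

```text
time: 17.1
position: [0.4922, -0.1119, 0.0235]
tool_rot: [0.769, 0.64, 0.007, 0.004]
ft_force: [1.0, 3.0, 2.2]
grip_width: 0.0313
```

>>> play_rows(
  commands=[
    {"x": -2,"y": 0,"z": 0,"spin": 0},
    {"x": -2,"y": 0,"z": 0,"spin": 0},
  ],
)

```text
time: 17.3
position: [0.4914, -0.1161, 0.0235]
tool_rot: [0.769, 0.64, 0.007, 0.004]
ft_force: [-0.1, 2.0, 1.5]
grip_width: 0.0314
```

```bash
python3 tool.py 105 0 24 180
```

```text
lane pos [105.5  -1.7] z 23.5 toolx ang 179.95 tilt [ 0.016  0.003 -1.   ] F [-0.1  2.   1.5] w 0.031422759457340674 t 17.3
spin -0.001
tool shift before spin [ 0.5  1.7 -0.5] after spin [ 0.5  1.7 -0.5]
```

Not at the stop yet by force, so I'll continue in small steps.

>>> play_rows(
  commands=[
    {"x": -1.5,"y": 0,"z": 0,"spin": 0},
    {"x": -1,"y": 0,"z": 0,"spin": 0},
  ],
)

```text
time: 17.5
position: [0.4912, -0.1161, 0.0236]
tool_rot: [0.769, 0.639, 0.009, 0.003]
ft_force: [3.0, 5.8, 2.0]
grip_width: 0.031
```

>>> play_rows(
  commands=[
    {"x": -1,"y": 0,"z": 0,"spin": 0},
    {"x": -1,"y": 0,"z": 0,"spin": 0},
  ],
)

```text
time: 17.7
position: [0.4913, -0.1161, 0.0236]
tool_rot: [0.769, 0.639, 0.01, 0.002]
ft_force: [2.2, 6.8, 2.3]
grip_width: 0.0314
```

Run:
```python
from tool import *
from look import *
rowto(105,0,24,180)
c=cams.camera("scene")
cv2.imwrite(f"pics/j_scene.png",cv2.resize(c["img"][180:280,130:330,::-1],None,fx=4,fy=4,interpolation=cv2.INTER_CUBIC))
```

```text
lane pos [105.5  -1.8] z 23.6 toolx ang 179.88 tilt [ 0.018  0.009 -1.   ] F [2.2 6.8 2.3] w 0.031389423689887966 t 17.7
spin -0.002
tool shift before spin [ 0.5  1.8 -0.4] after spin [ 0.5  1.8 -0.4]
```

View pics/j_scene.png

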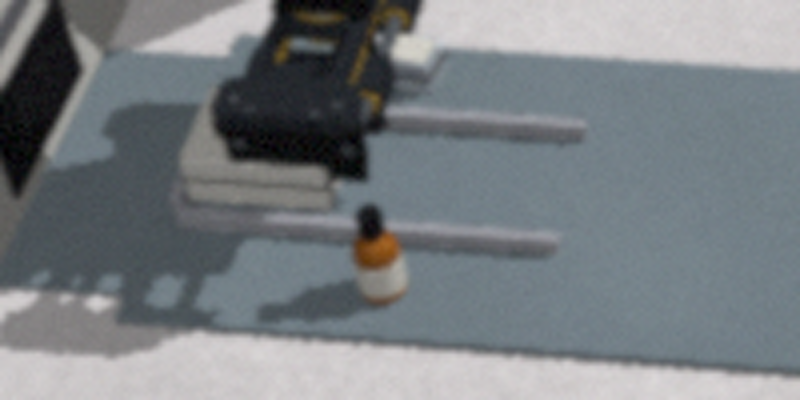

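Force rose to 7 N while motion stopped at x = 105.5 (105 expected), so the box is on the stop. I'll give it one slightly firmer seating press, then retreat.

>>> play_rows(
  commands=[
    {"x": -3,"y": 0,"z": 0,"spin": 0},
    {"x": -2,"y": 0,"z": 0,"spin": 0},
  ],
)

```text
time: 17.95
position: [0.4913, -0.1161, 0.0237]
tool_rot: [0.77, 0.638, 0.012, 0.0]
ft_force: [3.6, 10.4, 2.0]
grip_width: 0.0312
```

>>> play_rows(
  commands=[
    {"x": 3,"y": 0,"z": 0,"spin": 0},
    {"x": 8,"y": 0,"z": 0,"spin": 0},
    {"x": 15,"y": 0,"z": 0,"spin": 0},
    {"x": 0,"y": 0,"z": -15,"spin": 0},
    {"x": 0,"y": 0,"z": -30,"spin": 0},
    {"x": 0,"y": 0,"z": -40,"spin": 0},
    {"x": 0,"y": 0,"z": -40,"spin": 0},
    {"x": 0,"y": 0,"z": 0,"spin": 0},
  ],
)

```text
time: 18.75
position: [0.4932, -0.0911, 0.1509]
tool_rot: [0.769, 0.639, 0.009, -0.001]
ft_force: [-0.4, 0.1, -0.2]
grip_width: 0.0314
```

```bash
python3 tool.py 240 0 230 180
```

```text
lane pos [80.5 -4.4] z 150.9 toolx ang 179.93 tilt [ 0.013  0.013 -1.   ] F [-0.4  0.1 -0.2] w 0.03137077579701707 t 18.75
spin -0.001
tool shift before spin [-158.2    5.5  -81.5] after spin [-158.3    5.3  -81.5]
```

>>> play_rows(
  commands=[
    {"x": 0,"y": 0,"z": -45,"spin": 0},
    {"x": 0,"y": 0,"z": -45,"spin": -0.1},
    {"x": 0,"y": 0,"z": -15,"spin": -0.15},
    {"x": 0,"y": 0,"z": -3,"spin": -0.15},
    {"x": 0,"y": 0,"z": -3,"spin": -0.15},
    {"x": 0,"y": 0,"z": -3,"spin": -0.15},
    {"x": 0,"y": 0,"z": -3,"spin": -0.15},
    {"x": 0,"y": 0,"z": -3,"spin": -0.15},
  ],
)

```text
time: 19.55
position: [0.4883, -0.0927, 0.2686]
tool_rot: [0.366, 0.931, 0.006, -0.002]
ft_force: [0.1, 0.3, -0.1]
grip_width: 0.031
```

>>> play_rows(
  commands=[
    {"x": 0,"y": 0,"z": -3,"spin": -0.15},
    {"x": 0,"y": 0,"z": -3,"spin": -0.15},
    {"x": 0,"y": 0,"z": -3,"spin": -0.15},
    {"x": 0,"y": 0,"z": -3,"spin": -0.12},
    {"x": 0,"y": 0,"z": 0,"spin": 0},
  ],
)

```text
time: 20.05
position: [0.4854, -0.0926, 0.2754]
tool_rot: [0.087, 0.996, 0.006, -0.005]
ft_force: [-0.4, -0.3, 0.6]
grip_width: 0.0315
```

```bash
python3 tool.py 110 70 230 -90
```

```text
lane pos [ 83.4 -11.7] z 275.4 toolx ang -89.5 tilt [-0.008  0.013 -1.   ] F [-0.4 -0.3  0.6] w 0.03152630402722789 t 20.05
spin 0.009
tool shift before spin [-82.  -27.8  44.2] after spin [-82.2 -27.1  44.2]
```

>>> play_rows(
  commands=[
    {"x": -30,"y": 0,"z": 0,"spin": 0},
    {"x": -40,"y": 0,"z": 0,"spin": 0},
    {"x": -25,"y": 0,"z": 0,"spin": 0},
    {"x": 0,"y": 0,"z": 0,"spin": 0},
    {"x": 0,"y": 0,"z": 0,"spin": 0},
  ],
)

```text
time: 20.55
position: [0.5779, -0.1087, 0.2682]
tool_rot: [0.094, 0.996, 0.007, -0.01]
ft_force: [-0.0, 0.2, -0.2]
grip_width: 0.0309
```

```bash
cat >> fit.py <<'E'
LANE+=[((.2,-.037,.018),(.2,.037,.018))]
E
python3 - <<'E'
from tool import *
from look import *
import fit
rowto(0,0,24,-90)
b=frame(*lane,[.158,-.0015,0])[0]
look("k",(b[0],b[1],lane[2]),lane0=lane,which=("wrist","top"),win=4)
E
```

```text
lane pos [82.5 82.1] z 268.2 toolx ang -90.32 tilt [-0.019  0.015 -1.   ] F [-0.   0.2 -0.2] w 0.03085629888421774 t 20.55
spin -0.006
tool shift before spin [ 77.4  79.1 246.8] after spin [ 76.9  79.6 246.8]
wrist lane [ 0.5121 -0.0128] -100.42 362 0.25 box [ 0.4807 -0.167 ] -100.07 160 0.49 REL [157.4  -3.    0.4]
top lane [ 0.5118 -0.0117] -100.53 266 0.25 box [-5.4859  1.0162] -279.96 0 nan REL [   85.5 -6084.6  -179.4]
20.65
  return _methods._mean(a, axis=axis, dtype=dtype,
  ret = ret.dtype.type(ret / rcount)
```

View pics/k_wrist.png

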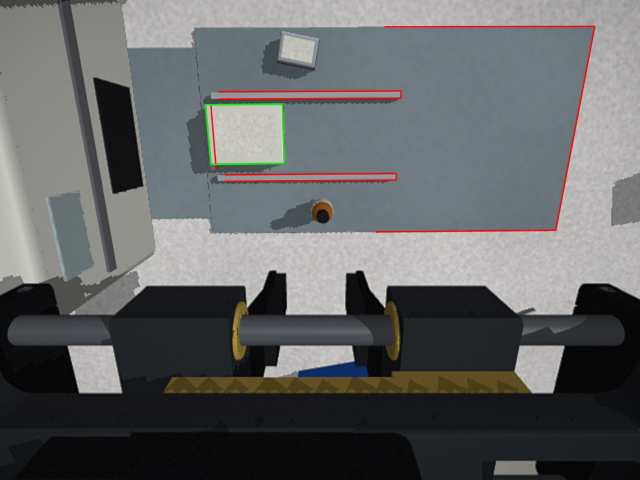

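View pics/k_top.png

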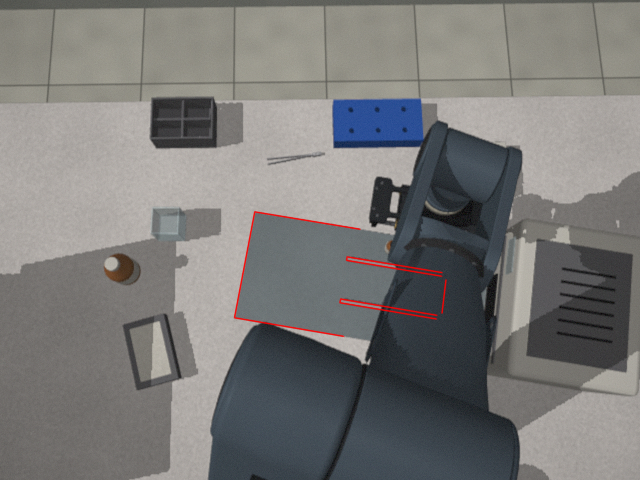

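The wrist view shows the box at (245,133) on the stop and clear of both rails. The fit gives x = 157.4 (158 nominal), y = -3 and yaw 0.4°. The dropper bottle and coverslip box are in place. I'll move the arm aside for a clear check from the top camera.

>>> play_rows(
  commands=[
    {"x": 0,"y": 30,"z": 0,"spin": 0},
    {"x": 0,"y": 45,"z": 0,"spin": 0},
    {"x": 0,"y": 45,"z": 0,"spin": 0},
    {"x": 0,"y": 45,"z": 0,"spin": 0},
    {"x": 0,"y": 45,"z": 0,"spin": 0},
    {"x": 0,"y": 45,"z": 0,"spin": 0},
    {"x": 0,"y": 45,"z": 0,"spin": 0},
    {"x": 0,"y": 30,"z": 0,"spin": 0},
  ],
)

```text
time: 21.45
position: [0.6335, 0.2203, 0.2728]
tool_rot: [0.103, 0.995, 0.005, -0.013]
ft_force: [0.9, 0.3, 0.8]
grip_width: 0.0318
```

>>> play_rows(
  commands=[
    {"x": 0,"y": 0,"z": 0,"spin": 0},
    {"x": 0,"y": 0,"z": 0,"spin": 0},
    {"x": 0,"y": 0,"z": 0,"spin": 0},
  ],
)

```text
time: 21.75
position: [0.6303, 0.2237, 0.2727]
tool_rot: [0.1, 0.995, 0.005, -0.014]
ft_force: [-0.4, -1.0, -0.5]
grip_width: 0.0313
```

Run:
```python
from tool import *
from look import *
rowto(0,0,24,-90)
b=frame(*lane,[.158,-.0015,0])[0]
look("l",(b[0],b[1],lane[2]),lane0=lane,which=("top","scene"),win=4)
for n in("top","scene"):
    c=cams.camera(n);a=c["img"][230:350,320:520] if n=="top" else c["img"][170:290,110:310]
    cv2.imwrite(f"pics/m_{n}.png",cv2.resize(a[:,:,::-1],None,fx=4,fy=4,interpolation=cv2.INTER_CUBIC))
print(robot.get_obs()["joint_velocities"].round(3))
```

```text
lane pos [-253.9   73.4] z 272.7 toolx ang -91.08 tilt [-0.026  0.012 -1.   ] F [-0.4 -1.  -0.5] w 0.03127267402709977 t 21.75
spin -0.019
tool shift before spin [  61.6 -257.   248.8] after spin [  66.4 -255.6  248.9]
top lane [ 0.5115 -0.0123] -100.56 319 0.43 box [ 0.4801 -0.1661] -100.54 160 0.25 REL [157.   -2.7   0. ]
scene lane [ 0.5159 -0.0152] -100.76 313 0.74 box [ 0.4822 -0.1678] -100.03 160 0.25 REL [156.2  -4.6   0.7]
21.85
[ 0.001  0.004 -0.007  0.003 -0.001 -0.002]
```

View pics/m_top.png

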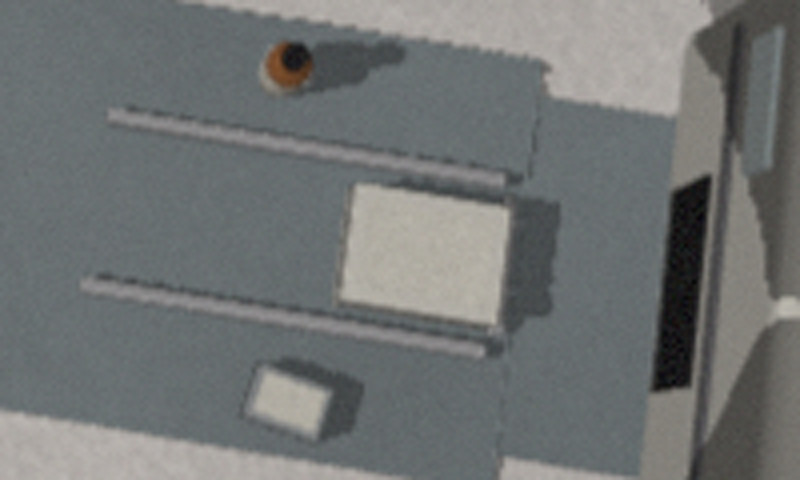

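View pics/m_scene.png

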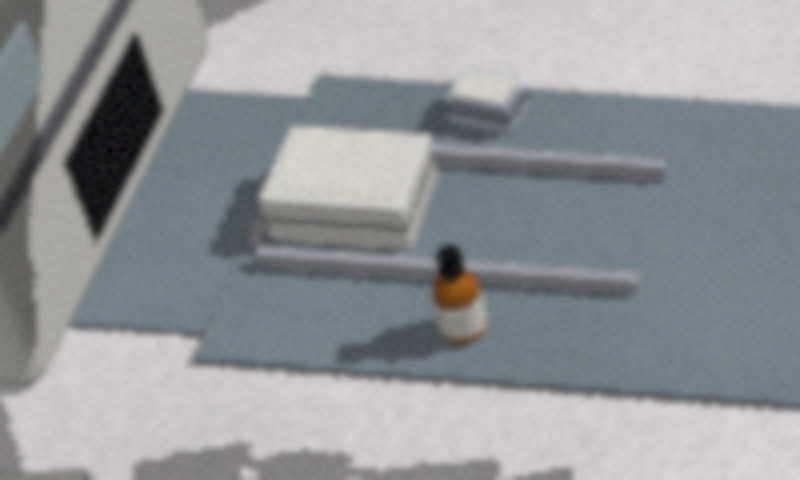

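The top view shows the box squarely at the stop, with gaps on both sides. Force and position agree, so I'm handing in.

Run:
```python
from rig import robot
print(robot.hand_in())
```

```text
the job is handed in; nothing more can be done
None
```

The slide box is up against the end stop with its long sides along the lane, and I handed the job in at about 22 s. I squared it with a two-finger side push (from 27 mm off centre and 6.3° askew to about -1 mm and 0°). Then I pushed it from behind down the lane, keeping the fingertips above rail height.

**At the stop:** forward motion stopped with the tool at x = 105.5 mm (about 105 expected), and the push force rose to about 10 N.

**Final fits:** a box resting on the stop should read x = 158 mm. All three cameras read slightly short of that, by 0.6 to 1.8 mm, which is about the 2 mm calibration error:

| Camera | x (mm) | y (mm) | yaw (°) |
|---|---|---|---|
| wrist | 157.4 | -3.0 | 0.4 |
| top | 157.0 | -2.7 | 0.0 |
| scene | 156.2 | -4.6 | 0.7 |

The scene fit has been the least accurate throughout. For seating I relied on the force and the tool position.

**Rails and other things:** gaps to both rails show in the final pictures, about 8 mm on the narrower side. The dropper bottle and coverslip box are where they were. The arm is parked 27 cm up, touching nothing.

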